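Crank the tilting bread display one step forward

TASK

Tip the bread basket one step towards the customers: pull the orange locking pin and put it in the wooden dish, then wind the crank clockwise until the yellow needle stands at the red marker, without winding past it. Hold the crank's handle lightly and follow its circle by feel: if pushed or pulled hard along the crank arm the handle slips in its clamp, and it must not slip. Then let go, and leave the marker and the other things on the counter alone.

Things in the scene. Friction and masses are not known exactly. Their poses are not given: they have to be found in the camera images.
- stand: display stand, fixed: brown board 200 x 600 x 16 mm; at one end the grey worm gear housing, 120 x 120 mm, top at 95 mm, at the other a wicker basket of baguettes, 200 x 250 mm, top up to 190 mm. Origin on the counter under the housing's middle; z up, y along the board to the basket (middle at about y = 345 mm), x towards the customers. Dial at about y = 170 to 200 mm, top 217 mm.
- crank_grip (a point): the crank's handle: upright black sleeve that spins freely, diameter 17 mm, 120 to 162 mm above the counter; this point is on its axis at 144 mm. It stands on a steel crank arm (18 mm wide, at 109 to 117 mm) that turns about an upright axis within 5 mm, in x and in y, of the housing's middle, exact place unknown. Turn clockwise seen from above; it resists with 3 to 4 N and stays where left.
- cradle (a joint): tilt of the basket and its yellow needle, rad, 0 is level, grows as it tips towards the stand's +x. The worm turns it by 1 rad for 90 rad of the crank, clockwise (seen from above) raising it. Starts at 0.02 to 0.05, so the marker is 1.6 to 2.9 crank turns away.
- flag (a joint): angle of the red marker on the dial, rad, on the same scale as the cradle: the needle stands at the marker when the two are equal. Starts at 0.16 to 0.22; stays put.
- needle_tip (a point): top of the yellow needle, which rises 129 mm from the cradle's axle (85 mm above the counter, along the stand's y) over a white dial arc with black lines every 0.1 rad (13 mm), on the housing's side of the basket. Its x axis is the way it moves.
- marker (a point): the red tab, 10 mm wide, on the dial arc: middle of its width, at the needle tip's radius. The needle tip coincides with this point when cradle and flag are equal.
- pin: locking pin, loose, 35 to 70 g, 80 mm long: steel shank of 9 mm diameter, orange round head of 20 mm diameter and 26 mm height. Origin at the shank's lower end, z up to the head. It starts upright, 20 mm deep in an 11 mm hole in the housing's top, 46 mm from the housing's middle towards the stand's -x, where it bars the crank arm's way; it lifts straight out.
- pin_head (a point): middle of the pin's orange head, 143 mm above the counter at the start.
- dish: dark wooden dish, loose, round, 120 mm wide at its rim, 28 mm high; origin under its centre.
- jam: jam jar, 64 mm wide, 85 mm high; origin under its centre. Bystander.
- cup: white mug, 76 mm wide, 85 mm high; origin under its centre. Bystander.
- card: blank price card on a wooden foot 50 x 90 mm, 67 mm high; origin under its centre. Bystander.
- clamp (a joint): slip of the handle along the slot of the crank arm, m, 0 at the start, + is outward. It starts clamped at an unknown 39 to 51 mm from the crank's axis. The clamp holds by friction: more than about 8 N along the arm makes it slip, and it must stay within 2 mm. A firmly gripped handle led round a circle 2 to 3 mm out loads it that much.
Mind the look-alikes: they are no part of the job. There is more than one size of the pin; the one meant has the size given above.

How it is judged:
By the outcome, as a careful person would: the job done as asked, in the order asked, and still so for the second after the job is handed in, with the robot touching nothing.
It also fails if it takes over 72 s, if anything falls off the work surface, if the arm or the gripper's body presses on something with over 40 N, if the wrist force passes 120 N, or if a joint passes its speed limit or range.

ROBOT

A 6-joint arm with a two-finger parallel gripper is mounted at the origin on the work surface. World frame = base frame: x ahead of the robot, y to its left, z up, the work surface at z = 0. Lengths are in mm, angles in degrees, forces in N, time in s.
With the tool pointing down it reaches from about 350 to 850 mm from the base axis. Payload 8.1 kg.
Tool frame: the origin (TCP) lies at the very end of the fingers, on their centre line; the grasp point (between the pads) lies 19 mm behind it (r.grip_point_offset is the distance from the TCP to the grasp point, in mm); z points along the fingers, y is the line along which they close (so a half turn about z gives the same grasp; the last joint's range is limited). The gripper opens to 85 mm and grips with 20 to 120 N. Pads are 22 mm wide; open, the fingers measure 114 mm over their backs; the gripper's body (76 mm by 85 mm) begins 54 mm behind the grasp point. The pads swing forward as they close: fully open they stand 13 mm farther back than shut.
Start: joints at [66.784, 7.471, 85.268, -0, 87.261, -4.893], TCP at [188.604, 569.591, 231.292] pointing down, gripper open.
Joint ranges: [-169.43, 169.43], [-51.17, 129.36], [1.28, 143.12], [-76.62, 256.62], [0, 156.53], [-152.29, 152.29]. Speed limits (degrees/s): [136.94, 136.94, 159.86, 180, 180, 180].

INTERFACE

Orientations are given as [roll, pitch, yaw] about the fixed x, y, z axes, in that order (R = Rz(yaw) Ry(pitch) Rx(roll)).
In Python, from bench import status, eyes, r gives the robot as it stands.
- The arm moves only by the shell command python3 -m handwheel 'ROWS' [FORCE]. ROWS is a JSON object whose one key "series" holds a list that holds one entry, the list of rows, each a list of 7 numbers: the shift along the tool's x, y, z in cm, then the turn, a rotation vector about the tool's x, y, z in rad, then the opening, from 0 (shut) to 1 (fully open). In form: {"series": [[[tx, ty, tz, rx, ry, rz, claw], ...]]}. A call has 1 to 12 rows; each row is the pose to reach, as a shift and turn from the pose commanded when the call began, along the tool's axes at that moment; what a row does not reach only later rows make up. A row lasts 1/8 s, in which the tool goes at most 62.5 mm and 10.7 degrees, less where a joint would pass 70% of its speed; a pose out of reach is approached as far as the arm can. A call with a gripper value outside its range is refused whole. The fingers move at their own pace and stop on an object; FORCE is the grip in N (left out, the last holds). Time passes only in rows, so rows that repeat a pose let the fingers close. It gives the time, the measured TCP pose, the force, the opening and the grip force at its end, in the units of the state.
- status.sense(): the state, without advancing time (a new reading comes with each control period).
- eyes.snapshot(name): name is "side" or "top"; returns a dict with "img" (420x560x3 uint8, red, green, blue), "mtx" (3x3 intrinsics, pixels), "R" (3x3) and "t" (3): a world point X has camera coordinates R X + t. Camera axes: x right, y down, z forward; pixel columns grow to the right and rows downward; lengths in mm; the calibration is good to about 2 mm. A picture is of the moment at which its call begins. There is no depth.
- r.hand_in(): hands the job in; it is judged then, once.
The state is a dict: "time": time; "joint_pos": joint angles; "qd": joint speeds; "joint_efforts": joint torques, N m; "tool_pos": TCP position; "tcp_rot": TCP orientation; "ft_force": force on the tool from outside, world axes, zero at the start; "wrist_torque": the same for the moment, N m; "finger_gap": finger opening in mm; "grip_force": force on a finger pad.
Only numpy, scipy, OpenCV 4.12 (cv2) and the standard library are available. Lean on these libraries where they do the work, as an engineer would, in place of code of your own. Each camera call takes 0.05 s, during which the arm holds its last target. There are 200 camera calls.

## Working session

There is one attempt and no reset: what is moved stays moved. The work goes in short steps, Python scripts to look and compute and a shell command to move; the robot and the scene stay as the last step left them, time stands still between calls to the robot, and variables do not carry over. Pictures are saved under pics/ and viewed, at most 13 in all, crops included, and the job is handed in when it is done.

```bash
ls; mkdir -p pics; python3 - <<'E'
from bench import status, eyes, r
import cv2
s=status.sense(); print(s)
for n in("side","top"):
    d=eyes.snapshot(n); cv2.imwrite(f"pics/{n}0.png",d["img"][:,:,::-1]); print(n,d["mtx"].tolist(),d["R"].round(4).tolist(),d["t"].round(1).tolist())
E
```

```text
pics
{'time': 0.0, 'joint_pos': array([ 6.67853829e+01,  7.51616395e+00,  8.53295904e+01, -1.20325697e-03,
        8.72611401e+01, -4.89226588e+00]), 'qd': array([-0.04336942, -0.00031525,  0.12834011,  0.07116856, -0.02159221,
       -0.10121936]), 'joint_efforts': array([-1.42778888e-03, -5.69384551e+01, -5.00552917e+01, -5.07595832e-04,
        1.48698053e-02,  1.40208246e-05]), 'tool_pos': array([188.37789679, 569.080749  , 230.23044023]), 'tcp_rot': array([-1.79893392e+02, -7.91882159e-03,  1.61677700e+02]), 'ft_force': array([ 0.30501893,  0.06454151, -0.25551115]), 'wrist_torque': array([-0.03202056,  0.00735515,  0.02867286]), 'grip_force': 0.0, 'finger_gap': 85.2902473473065}
side [[434.2109179997385, 0.0, 283.1962999805812], [0.0, 434.2109179997385, 216.00087919628723], [0.0, 0.0, 1.0]] [[0.952, -0.3058, 0.013], [-0.1953, -0.6397, -0.7434], [0.2356, 0.7052, -0.6687]] [-557.8, 224.9, 906.2]
top [[474.97380530083234, 0.0, 279.6112234737749], [0.0, 474.97380530083234, 210.83095219773654], [0.0, 0.0, 1.0]] [[-0.01, -0.9998, 0.0156], [-0.9882, 0.0075, -0.1532], [0.153, -0.0169, -0.9881]] [-23.3, 584.6, 1064.1]
```

View pics/side0.png

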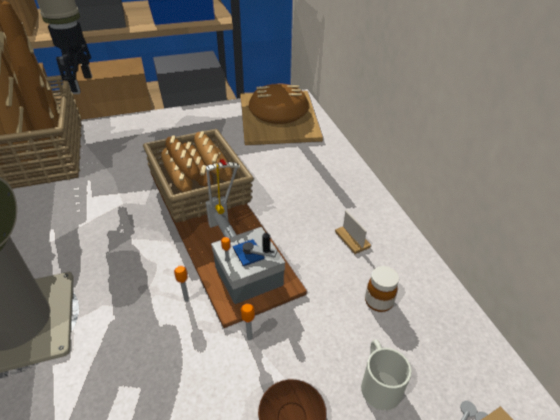

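View pics/top0.png

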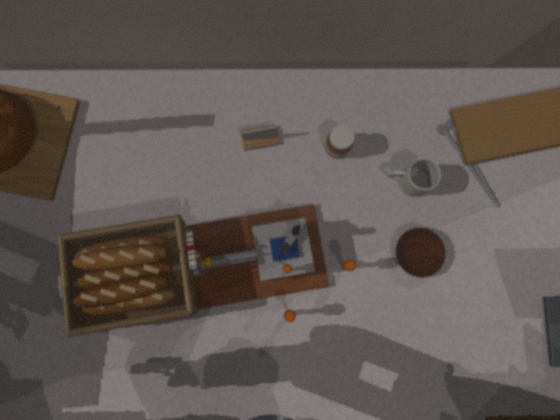

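Side view: the orange-headed candidates are at (226,243), (181,273) and (247,313). In the top view they are at (287,268), (290,316) and (350,265). Only the first stands in the housing top; the other two stand on the counter. The black handle is at side (266,243) / top (296,230), and the dish at side (292,410) / top (420,252). I'll measure next and confirm the pin in a crop.

```bash
cat > h.py <<'E'
from bench import status, eyes, r
import numpy as np, cv2
def snap(n):
    d=eyes.snapshot(n); d["P"]=d["mtx"]@np.c_[d["R"],d["t"]]; d["hsv"]=cv2.cvtColor(d["img"],cv2.COLOR_RGB2HSV); return d
def blobs(d,lo,hi,mina=8,box=None):
    m=cv2.inRange(d["hsv"],np.array(lo),np.array(hi))
    if box: z=np.zeros_like(m); x0,y0,x1,y1=box; z[y0:y1,x0:x1]=m[y0:y1,x0:x1]; m=z
    n,l,s,c=cv2.connectedComponentsWithStats(m)
    return [(c[i].round(1).tolist(),int(s[i,4]),s[i,:4].tolist()) for i in range(1,n) if s[i,4]>=mina]
def tri(a,pa,b,pb):
    X=cv2.triangulatePoints(a["P"],b["P"],np.array(pa,float).reshape(2,1),np.array(pb,float).reshape(2,1))[:,0]; return X[:3]/X[3]
def onz(d,p,z):
    v=d["R"].T@np.linalg.inv(d["mtx"])@[p[0],p[1],1]; c=-d["R"].T@d["t"]; return c+v*(z-c[2])/v[2]
def proj(d,X):
    q=d["P"]@np.append(X,1); return q[:2]/q[2]
E
python3 - <<'E'
from h import *
S,T=snap("side"),snap("top")
for n,d in(("S",S),("T",T)):
    print(n,"orange",blobs(d,(3,190,120),(14,255,255),12))
    print(n,"yellow",blobs(d,(20,150,100),(32,255,255),4,(150,130,300,300)))
    print(n,"red",blobs(d,(174,130,90),(180,255,255),3,(150,130,300,300)),blobs(d,(0,150,90),(2,255,255),3,(150,130,300,300)))
    print(n,"black",blobs(d,(0,0,0),(180,255,38),10,(200,150,320,300)))
a=cv2.resize(S["img"][140:340,160:310],None,fx=2.9,fy=2.9,interpolation=cv2.INTER_CUBIC)
b=cv2.resize(T["img"][200:330,175:365],None,fx=1.8,fy=1.8,interpolation=cv2.INTER_CUBIC)
c=np.zeros((580,435+342,3),np.uint8); c[:a.shape[0],:435]=a[:580]; c[:b.shape[0],435:435+b.shape[1]]=b
cv2.imwrite("pics/crop1.png",c[:,:,::-1])
E
```

```text
S orange []
S yellow [([217.0, 169.6], 20, [216, 165, 3, 11]), ([218.1, 186.0], 8, [218, 183, 2, 7]), ([218.9, 207.0], 63, [215, 197, 9, 17])]
S red [] [([223.0, 162.5], 14, [221, 161, 5, 4])]
S black [([265.9, 243.9], 90, [263, 235, 8, 17])]
T orange [([349.7, 264.9], 49, [346, 261, 8, 8]), ([286.6, 268.4], 27, [284, 266, 6, 6]), ([288.9, 316.4], 47, [285, 313, 9, 8])]
T yellow []
T red [] []
T black [([295.5, 230.0], 28, [293, 227, 6, 7])]
```

View pics/crop1.png

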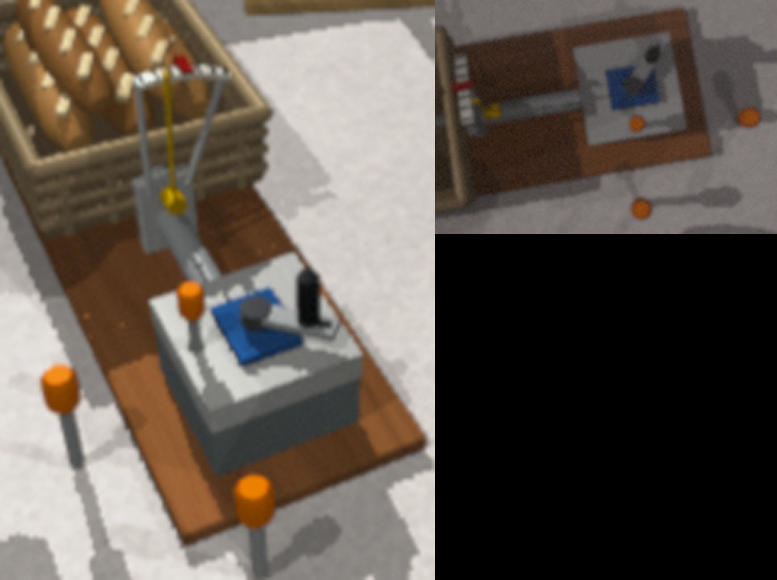

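The crop confirms it: the pin in the grey housing (side (226,243), smaller head) is the one meant. The pins at (181,273) and (247,313) are larger and stand on the counter. The crank arm points to the +x side. The needle is at about (217,165) and the red tab at (223,162).

```bash
python3 - <<'E'
from h import *
S,T=snap("side"),snap("top")
so=blobs(S,(5,200,90),(16,255,255),12); print("S orange",so)
print("pin",tri(S,[225.8,243.3],T,[286.6,268.4]).round(1))
print("pin z143 top", onz(T,[286.6,268.4],147).round(1), "side")
print("handle",tri(S,[265.9,243.5],T,[295.5,230]).round(1),onz(T,[295.5,230],150).round(1),onz(S,[265.9,243.5],141).round(1))
# others heads
print("other", tri(S,[181.2,274],T,[288.9,316.4]).round(1), tri(S,[247.5,313],T,[349.7,264.9]).round(1))
# housing top & dish
for n,d,lo,hi,box in(("dish",T,(0,60,20),(20,255,110),(380,215,460,290)),("boardT",T,(0,90,30),(20,255,140),(190,195,335,315)),("blueT",T,(105,120,30),(130,255,255),(260,225,310,270)),("blueS",S,(105,120,30),(130,255,255),(225,230,275,275))):
    m=np.zeros(d["hsv"].shape[:2],np.uint8);x0,y0,x1,y1=box;m[y0:y1,x0:x1]=cv2.inRange(d["hsv"],np.array(lo),np.array(hi))[y0:y1,x0:x1]
    c=max(cv2.findContours(m,0,2)[0],key=cv2.contourArea); R=cv2.minAreaRect(c)
    print(n,cv2.contourArea(c),R,cv2.minEnclosingCircle(c))
    z={"dish":28,"boardT":16,"blueT":96,"blueS":96}[n]
    print("  world",onz(d,R[0],z).round(1),[onz(d,p,z).round(0)[:2].tolist() for p in cv2.boxPoints(R)])
E
```

```text
S orange [([225.1, 242.8], 80, [221, 237, 9, 13]), ([180.4, 273.8], 134, [175, 267, 11, 15]), ([371.2, 287.2], 30, [369, 283, 7, 9]), ([385.4, 293.6], 20, [380, 292, 12, 4]), ([247.2, 311.8], 213, [240, 303, 15, 19])]
pin [447.6 -40.2 144.5]
pin z143 top [447.3 -40.  147. ] side
handle [527.8 -60.1 139.5] [527.1 -59.6 150. ] [526.9 -61.5 141. ]
other [347.2 -45.6  89.3] [ 455.4 -181.    90.8]
dish 1809.0 ((420.75006103515625, 252.2500457763672), (49.497474670410156, 47.37614822387695), 45.0) ((420.0984191894531, 252.6102294921875), 25.01797866821289)
  world [ 486.  -359.7   28. ] [[488.0, -279.0], [567.0, -362.0], [483.0, -441.0], [406.0, -357.0]]
boardT 6332.5 ((251.6191864013672, 257.94927978515625), (86.47846984863281, 140.53981018066406), 79.47921752929688) ((251.5, 258.5), 80.86109161376953)
  world [476.9  38.2  16. ] [[549.0, 221.0], [608.0, -109.0], [406.0, -142.0], [351.0, 180.0]]
blueT 214.5 ((284.5459289550781, 247.62432861328125), (20.43109703063965, 25.21394920349121), 81.02737426757812) ((284.4358825683594, 247.61538696289062), 15.444121360778809)
  world [494.5 -37.6  96. ] [[513.0, -7.0], [521.0, -62.0], [476.0, -68.0], [468.0, -14.0]]
blueS 244.5 ((248.30001831054688, 252.1000213623047), (23.702320098876953, 22.807889938354492), 63.43495178222656) ((248.0, 252.5), 15.976645469665527)
  world [495.1 -32.7  96. ] [[467.0, -7.0], [518.0, 11.0], [523.0, -58.0], [474.0, -73.0]]
```

```bash
cat >> h.py <<'E'
from scipy.spatial.transform import Rotation as Ro
def shift(X,s=None):
    s=s or status.sense(); R=Ro.from_euler("xyz",s["tcp_rot"],degrees=True).as_matrix()
    return (R.T@(np.array(X)-s["tool_pos"])/10).round(2)
def show():
    s=status.sense(); print({k:np.round(s[k],2).tolist() for k in("time","tool_pos","tcp_rot","ft_force","finger_gap","grip_force")}); return s
E
python3 - <<'E'
from h import *
print(shift([447.5,-40.1,250]))
E
python3 -m handwheel '{"series":[[[-43.7,-49.7,-2,0,0,0,0.6],[-43.7,-49.7,-2,0,0,0,0.6],[-43.7,-49.7,-2,0,0,0,0.6],[-43.7,-49.7,-2,0,0,0,0.6],[-43.7,-49.7,-2,0,0,0,0.6],[-43.7,-49.7,-2,0,0,0,0.6],[-43.7,-49.7,-2,0,0,0,0.6],[-43.7,-49.7,-2,0,0,0,0.6],[-43.7,-49.7,-2,0,0,0,0.6],[-43.7,-49.7,-2,0,0,0,0.6],[-43.7,-49.7,-2,0,0,0,0.6],[-43.7,-49.7,-2,0,0,0,0.6]]]}' 20
python3 -c "
from h import *
show();print(shift([447.5,-40.1,250]),shift([447.5,-40.1,126]))"
```

```text
[-43.75 -49.72  -1.88]
time: 1.8
tool_pos: [447.6, -41.8, 251.2]
tcp_rot: [-180.0, -0.0, 161.5]
ft_force: [-0.1, -0.0, 0.2]
finger_gap: 51.3
grip_force: 0.0
{'time': 1.8, 'tool_pos': [447.57, -41.8, 251.2], 'tcp_rot': [-179.98, -0.01, 161.45], 'ft_force': [-0.13, -0.02, 0.18], 'finger_gap': 51.28, 'grip_force': 0.0}
[0.06 0.16 0.12] [ 0.06  0.16 12.52]
```

```bash
python3 -m handwheel '{"series":[[[0.05,0.15,6,0,0,0,0.6],[0.05,0.15,9,0,0,0,0.6],[0.05,0.15,11,0,0,0,0.6],[0.05,0.15,12.4,0,0,0,0.6],[0.05,0.15,12.4,0,0,0,0.4],[0.05,0.15,12.4,0,0,0,0.3],[0.05,0.15,12.4,0,0,0,0.2],[0.05,0.15,12.4,0,0,0,0.1],[0.05,0.15,12.4,0,0,0,0.1],[0.05,0.15,12.4,0,0,0,0.1]]]}' 30
python3 - <<'E'
from h import *
show()
d=snap("side"); a=cv2.resize(d["img"][140:340,150:350],None,fx=2.9,fy=2.9,interpolation=cv2.INTER_CUBIC); cv2.imwrite("pics/c2.png",a[:,:,::-1])
E
```

```text
time: 3.05
tool_pos: [448.1, -38.2, 128.5]
tcp_rot: [180.0, 0.1, 161.7]
ft_force: [-0.9, 0.7, 5.8]
finger_gap: 18.9
grip_force: 29.6
{'time': 3.05, 'tool_pos': [448.09, -38.24, 128.45], 'tcp_rot': [179.98, 0.12, 161.67], 'ft_force': [-0.92, 0.72, 5.8], 'finger_gap': 18.89, 'grip_force': 29.61}
```

View pics/c2.png

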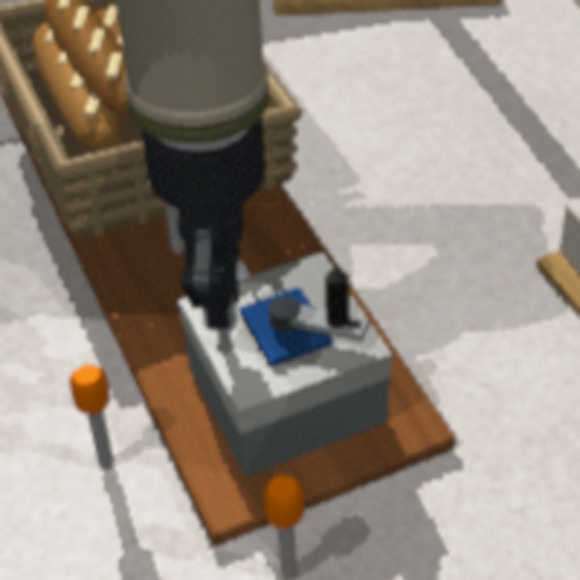

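The picture shows the fingers closed on the pin head at about (220,310), with nothing else touched. Next I lift it straight up.

```bash
python3 -m handwheel '{"series":[[[0,0,-0.5,0,0,0,0.1],[0,0,-1,0,0,0,0.1],[0,0,-1.5,0,0,0,0.1],[0,0,-2,0,0,0,0.1],[0,0,-3,0,0,0,0.1],[0,0,-5,0,0,0,0.1],[0,0,-9,0,0,0,0.1],[0,0,-10,0,0,0,0.1],[0,0,-10,0,0,0,0.1]]]}'
python3 -c "
from h import *
show();print(shift([486,-360,230]))"
```

```text
time: 4.22
tool_pos: [447.7, -38.1, 228.1]
tcp_rot: [180.0, 0.1, 161.7]
ft_force: [-1.2, 0.2, -1.1]
finger_gap: 18.9
grip_force: 29.4
{'time': 4.22, 'tool_pos': [447.73, -38.12, 228.07], 'tcp_rot': [179.99, 0.1, 161.68], 'ft_force': [-1.17, 0.22, -1.11], 'finger_gap': 18.92, 'grip_force': 29.36}
[-13.75 -29.35  -0.17]
```

```bash
python3 -c "
from h import *
print(shift([475.6,-356.5,150]))"
python3 -m handwheel '{"series":[[[-3,-6,0,0,0,0,0.1],[-5,-11,0,0,-0.15,0,0.1],[-8,-17,0,0,-0.3,0,0.1],[-11,-23,0,0,-0.45,0,0.1],[-12.7,-29.2,2,0,-0.6,0,0.1],[-12.7,-29.2,5,0,-0.75,0,0.1],[-12.7,-29.2,7.8,0,-0.9,0,0.1],[-12.7,-29.2,7.8,0,-0.96,0,0.1],[-12.7,-29.2,7.8,0,-0.96,0,0.1],[-12.7,-29.2,7.8,0,-0.96,0,0.1],[-12.7,-29.2,7.8,0,-0.96,0,0.1],[-12.7,-29.2,7.8,0,-0.96,0,0.1]]]}'
python3 - <<'E'
from h import *
show();print(shift([475.6,-356.5,60]),shift([475.6,-356.5,44]))
S=snap("side");T=snap("top")
a=cv2.resize(S["img"][250:420,180:450],None,fx=1.4,fy=1.4);b=cv2.resize(T["img"][180:320,340:510],None,fx=2.3,fy=2.3)
c=np.zeros((340,780,3),np.uint8);c[:a.shape[0],:a.shape[1]]=a;c[:b.shape[0],380:380+b.shape[1]]=b
cv2.imwrite("pics/c3.png",c[:,:,::-1])
E
```

```text
[-12.64 -29.35   7.82]
time: 5.72
tool_pos: [486.9, -321.7, 179.4]
tcp_rot: [-179.0, 52.0, 159.3]
ft_force: [-0.0, -1.3, -0.9]
finger_gap: 18.7
grip_force: 29.6
{'time': 5.72, 'tool_pos': [486.89, -321.75, 179.36], 'tcp_rot': [-178.98, 51.98, 159.32], 'ft_force': [-0.01, -1.31, -0.93], 'finger_gap': 18.67, 'grip_force': 29.6}
[ 9.3  -3.52  7.55] [10.56 -3.5   8.53]
```

View pics/c3.png

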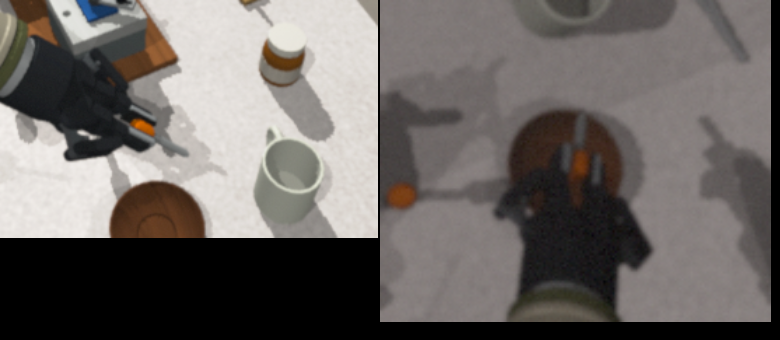

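The pin is held with its shank tilted outwards, and the dish is at (157,225) in the left half of the crop. The fingers are clear of the mug and the other pin.

```bash
python3 -m handwheel '{"series":[[[3,-2,2,0,0,0,0.1],[6,-3.5,5,0,0,0,0.1],[9.3,-3.5,7.5,0,0,0,0.1],[9.3,-3.5,7.5,0,0,0,0.1],[9.3,-3.5,7.5,0,0,0,0.1],[9.3,-3.5,7.5,0,0,0,0.1]]]}'
python3 -c "
from h import *
show();print(shift([475.6,-356.5,50]),shift([475.6,-356.5,44]),shift([475.6,-356.5,40]))"
```

```text
time: 6.58
tool_pos: [486.8, -322.3, 101.3]
tcp_rot: [-177.3, 48.2, 157.4]
ft_force: [1.2, 0.3, -0.3]
finger_gap: 18.8
grip_force: 29.6
{'time': 6.58, 'tool_pos': [486.82, -322.25, 101.27], 'tcp_rot': [-177.25, 48.18, 157.35], 'ft_force': [1.21, 0.26, -0.28], 'finger_gap': 18.75, 'grip_force': 29.6}
[ 3.63 -3.41  3.8 ] [ 4.08 -3.4   4.2 ] [ 4.38 -3.38  4.46]
```

```bash
python3 -c "
from h import *
print(status.sense()['joint_pos'].round(1))"
```

```text
[ -49.   -24.1  141.6   46.7   23.3 -152.2]
```

```bash
python3 -c "
from h import *
s=status.sense();A=Ro.from_euler('xyz',s['tcp_rot'],degrees=True);B=Ro.from_euler('xyz',[180,38,143.5],degrees=True)
print((A.inv()*B).as_rotvec().round(2),shift([483.6,-358,85]))"
```

```text
[0.12 0.18 0.17] [ 0.49 -3.33  2.05]
```

```bash
python3 -m handwheel '{"series":[[[0,0,0,0.06,0.09,0.09,0.1],[0,0,0,0.12,0.18,0.17,0.1],[0.25,-1.7,1,0.12,0.18,0.17,0.1],[0.5,-3.3,2,0.12,0.18,0.17,0.1],[0.5,-3.3,2,0.12,0.18,0.17,0.1],[0.5,-3.3,2,0.12,0.18,0.17,0.1]]]}'
python3 -c "
from h import *
s=show();print(s['joint_pos'].round(1));print(shift([483.6,-358,70]),shift([483.6,-358,55]))"
```

```text
time: 7.32
tool_pos: [482.7, -356.6, 84.0]
tcp_rot: [-179.8, 38.0, 143.6]
ft_force: [-0.4, 0.5, 0.4]
finger_gap: 18.9
grip_force: 29.6
{'time': 7.32, 'tool_pos': [482.66, -356.58, 84.02], 'tcp_rot': [-179.81, 37.97, 143.63], 'ft_force': [-0.35, 0.45, 0.42], 'finger_gap': 18.85, 'grip_force': 29.59}
[ -44.2  -14.9  131.5   10.5   26.  -105.6]
[ 0.74 -0.05  1.2 ] [ 1.66 -0.05  2.39]
```

Exactly where I wanted it. Now I lower it, feeling for the dish floor.

```bash
python3 -m handwheel '{"series":[[[0.74,0,1.2,0,0,0,0.1],[1.2,0,1.8,0,0,0,0.1],[1.6,0,2.3,0,0,0,0.1],[1.6,0,2.3,0,0,0,0.1]]]}'
python3 -c "
from h import *
s=show();print(shift([483.6,-358,50]))"
```

```text
time: 7.82
tool_pos: [483.6, -357.0, 54.5]
tcp_rot: [-179.8, 37.9, 143.7]
ft_force: [-1.3, 0.3, -0.6]
finger_gap: 18.5
grip_force: 29.6
{'time': 7.82, 'tool_pos': [483.57, -357.01, 54.54], 'tcp_rot': [-179.81, 37.86, 143.65], 'ft_force': [-1.27, 0.35, -0.56], 'finger_gap': 18.48, 'grip_force': 29.6}
[ 0.23 -0.08  0.4 ]
```

```bash
python3 -m handwheel '{"series":[[[0.15,0,0.2,0,0,0,0.1],[0.3,0,0.4,0,0,0,0.1],[0.3,0,0.4,0,0,0,0.1]]]}'
python3 -c "
from h import *
s=show();S=snap('side');cv2.imwrite('pics/c4.png',cv2.resize(S['img'][270:420,190:400],None,fx=3,fy=3)[:,:,::-1])"
```

```text
time: 8.2
tool_pos: [485.0, -358.5, 52.2]
tcp_rot: [-179.8, 38.1, 143.7]
ft_force: [-3.6, 2.8, 7.4]
finger_gap: 18.9
grip_force: 30.4
{'time': 8.2, 'tool_pos': [484.96, -358.46, 52.18], 'tcp_rot': [-179.76, 38.11, 143.68], 'ft_force': [-3.62, 2.76, 7.44], 'finger_gap': 18.91, 'grip_force': 30.36}
```

View pics/c4.png

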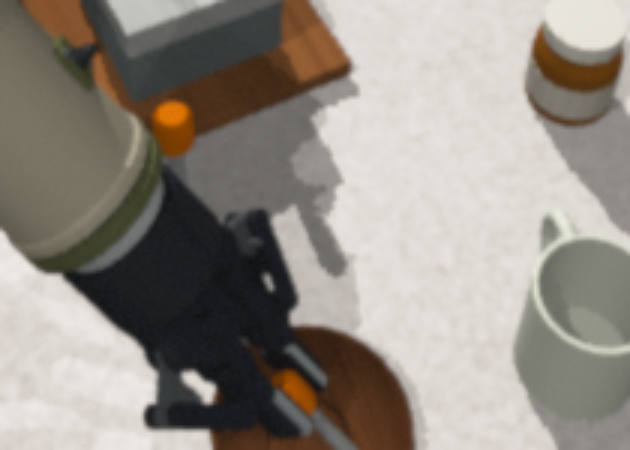

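The shank tip rests on the dish floor (7 N) and the head is inside the rim. Now I release it and back out along the tool.

```bash
python3 -m handwheel '{"series":[[[0,0,0,0,0,0,0.3],[0,0,0,0,0,0,0.45],[0,0,0,0,0,0,0.5],[0,0,0,0,0,0,0.5],[0,0,-1,0,0,0,0.5],[0,0,-3,0,0,0,0.5],[0,0,-6,0,0,0,0.5],[-7,0,-9,0,0,0,0.5],[-11,0,-11,0,0.1,0,0.5],[-11,0,-11,0,0.3,0,0.5],[-11,0,-11,0,0.5,0,0.5],[-11,0,-11,0,0.66,0,0.5]]]}' 20
python3 -c "
from h import *
s=show();print(s['joint_pos'].round(1))
A=Ro.from_euler('xyz',s['tcp_rot'],degrees=True)
for y in(161.7,180,140): print(y,(A.inv()*Ro.from_euler('xyz',[180,0,y],degrees=True)).as_rotvec().round(2))
print(shift([527.5,-60,240]))
S=snap('side');T=snap('top')
a=cv2.resize(S['img'][300:420,190:400],None,fx=1.8,fy=1.8);b=cv2.resize(T['img'][190:310,350:480],None,fx=2.8,fy=2.8)
c=np.zeros((340,760,3),np.uint8);c[:a.shape[0],:a.shape[1]]=a;c[:b.shape[0],385:385+b.shape[1]]=b
cv2.imwrite('pics/c5.png',c[:,:,::-1])"
```

```text
time: 9.75
tool_pos: [500.3, -369.2, 206.9]
tcp_rot: [-179.8, -0.0, 143.5]
ft_force: [0.3, -0.6, 0.3]
finger_gap: 43.1
grip_force: 0.0
{'time': 9.75, 'tool_pos': [500.34, -369.2, 206.86], 'tcp_rot': [-179.8, -0.03, 143.52], 'ft_force': [0.35, -0.56, 0.29], 'finger_gap': 43.06, 'grip_force': 0.0}
[-41.   11.5  83.3  -0.2  85.2 -94.5]
161.7 [-0.   -0.   -0.32]
180 [-0.   -0.   -0.64]
140 [-0.   -0.    0.06]
[16.2  26.46 -3.4 ]
```

View pics/c5.png

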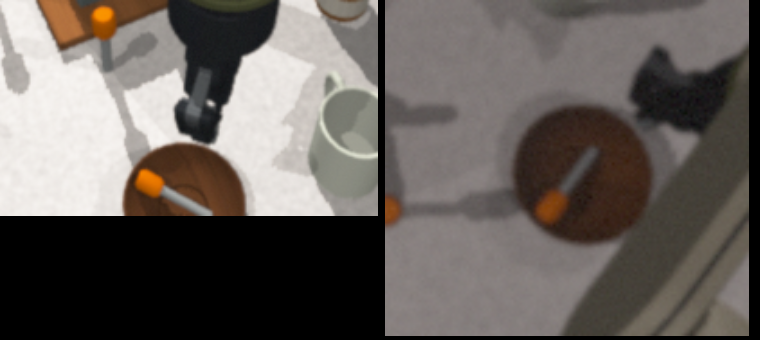

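The pin lies inside the dish: head at (150,183), shank across the floor. Next is the handle. The pin grasp showed a camera bias of about +2 mm in y, so I apply it. The fingers' closing line at 53° is already tangential to the crank arm.

```bash
python3 -c "
from h import *
print(shift([527.7,-58.3,235]))"
python3 -m handwheel '{"series":[[[0,0,-3,0,0,0,0.5],[4,6,-3,0,0,0,0.5],[8,12,-3,0,0,0,0.5],[12,18,-3,0,0,0,0.5],[15,23,-3,0,0,0,0.5],[16.25,26.65,-3,0,0,0,0.5],[16.25,26.65,-3,0,0,0,0.5],[16.25,26.65,-3,0,0,0,0.5],[16.25,26.65,-3,0,0,0,0.5]]]}'
python3 -c "
from h import *
show();print(shift([527.7,-58.3,170]),shift([527.7,-58.3,127]))"
```

```text
[16.33 26.62 -3.42]
time: 10.98
tool_pos: [527.2, -58.9, 234.1]
tcp_rot: [-179.8, 0.2, 143.4]
ft_force: [-0.2, 0.7, 0.1]
finger_gap: 42.6
grip_force: 0.0
{'time': 10.98, 'tool_pos': [527.17, -58.94, 234.06], 'tcp_rot': [-179.84, 0.21, 143.43], 'ft_force': [-0.19, 0.73, 0.15], 'finger_gap': 42.64, 'grip_force': 0.0}
[0.02 0.1  6.41] [ 0.04  0.11 10.71]
```

```bash
python3 -m handwheel '{"series":[[[0,0.1,5,0,0,0,0.5],[0,0.1,8,0,0,0,0.5],[0,0.1,10,0,0,0,0.5],[0,0.1,10.7,0,0,0,0.5],[0,0.1,10.7,0,0,0,0.4],[0,0.1,10.7,0,0,0,0.3],[0,0.1,10.7,0,0,0,0.25],[0,0.1,10.7,0,0,0,0.2],[0,0.1,10.7,0,0,0,0.16],[0,0.1,10.7,0,0,0,0.16],[0,0.1,10.7,0,0,0,0.16]]]}' 20
python3 -c "
from h import *
show()"
```

```text
time: 12.35
tool_pos: [528.5, -57.6, 127.7]
tcp_rot: [-179.8, 0.2, 143.5]
ft_force: [-2.3, -2.7, 5.5]
finger_gap: 16.4
grip_force: 21.0
{'time': 12.35, 'tool_pos': [528.51, -57.65, 127.74], 'tcp_rot': [-179.83, 0.22, 143.53], 'ft_force': [-2.25, -2.73, 5.47], 'finger_gap': 16.41, 'grip_force': 21.0}
```

```bash
cat >> h.py <<'E'
Ex=np.array([-.804,.595]);Ey=np.array([.595,.804])
def arc(cx,cy,alphas,now=None):
    """rows (cm, tool axes) clockwise round world centre from the held TCP xy"""
    p=np.array(now)[:2] if now is not None else status.sense()["tool_pos"][:2]
    v=np.array([(p-[cx,cy])@Ex,(p-[cx,cy])@Ey]); 
    print("r",np.hypot(*v).round(1))
    for a in np.radians(alphas):
        c,s=np.cos(a),np.sin(a); print(np.round((np.array([[c,-s],[s,c]])@v-v)/10,2).tolist(),end=" ")
    print()
E
python3 -c "
from h import *
arc(528.5-34.2,-57.6+27.8,[5,10,15,20])"
```

```text
r 44.1
[0.03, -0.38] [0.1, -0.76] [0.2, -1.13] [0.34, -1.5]
```

```bash
python3 -m handwheel '{"series":[[[0.03,-0.38,0,0,0,0,0.16],[0.1,-0.76,0,0,0,0,0.16],[0.1,-0.76,0,0,0,0,0.16]]]}'
python3 -c "
from h import *
s=show();print('radial/tang tool', s['ft_force'][:2]@Ex,s['ft_force'][:2]@Ey)"
python3 -m handwheel '{"series":[[[0.1,-0.37,0,0,0,0,0.16],[0.24,-0.74,0,0,0,0,0.16],[0.24,-0.74,0,0,0,0,0.16]]]}'
python3 -c "
from h import *
s=show();print('radial/tang tool', s['ft_force'][:2]@Ex,s['ft_force'][:2]@Ey)"
```

```text
time: 12.72
tool_pos: [524.2, -63.0, 128.0]
tcp_rot: [-179.9, 0.3, 143.5]
ft_force: [5.1, -0.5, 3.0]
finger_gap: 16.5
grip_force: 20.8
{'time': 12.72, 'tool_pos': [524.15, -62.99, 127.96], 'tcp_rot': [-179.94, 0.33, 143.53], 'ft_force': [5.14, -0.46, 3.03], 'finger_gap': 16.53, 'grip_force': 20.81}
radial/tang tool -4.406470730067042 2.689223860852491
time: 13.1
tool_pos: [518.0, -68.2, 128.0]
tcp_rot: [-179.9, 0.4, 143.5]
ft_force: [6.7, -3.9, 0.9]
finger_gap: 16.4
grip_force: 20.7
{'time': 13.1, 'tool_pos': [518.05, -68.24, 128.04], 'tcp_rot': [-179.9, 0.4, 143.51], 'ft_force': [6.69, -3.91, 0.86], 'finger_gap': 16.35, 'grip_force': 20.68}
radial/tang tool -7.711237481920922 0.8361465655297424
```

```bash
python3 -m handwheel '{"series":[[[-0.14,-0.06,0,0,0,0,0.16],[-0.14,-0.06,0,0,0,0,0.16]]]}'
python3 -c "
from h import *
s=show();n=np.array([.525,-.85]);print('rad,tan', s['ft_force'][:2]@n,s['ft_force'][:2]@[-.85,-.525])"
```

```text
time: 13.35
tool_pos: [518.2, -68.5, 127.9]
tcp_rot: [-179.9, 0.3, 143.5]
ft_force: [4.1, -0.0, 4.5]
finger_gap: 16.5
grip_force: 21.0
{'time': 13.35, 'tool_pos': [518.22, -68.51, 127.86], 'tcp_rot': [-179.92, 0.25, 143.53], 'ft_force': [4.13, -0.03, 4.51], 'finger_gap': 16.47, 'grip_force': 21.01}
rad,tan 2.1919413700193733 -3.5007743790090737
```

```bash
cat > step.py <<'E'
import sys,json,os
from h import *
from scipy.optimize import least_squares
F="pts.json"; pts=json.load(open(F)) if os.path.exists(F) else [[528.5,-57.6],[524.15,-63.0],[518.05,-68.24]]
s=status.sense(); p=s["tool_pos"][:2]; f=s["ft_force"][:2]; pts.append(p.tolist()); json.dump(pts,open(F,"w"))
Q=np.array(pts)
sol=least_squares(lambda u:np.r_[(np.hypot(*(Q-u[:2]).T)-u[2])/.3,(u[:2]-[493.9,-30.2])/3.5,(u[2]-45)/4],[493.9,-30.2,45])
c=sol.x[:2]; R=sol.x[2]; th=np.arctan2(*(p-c)[::-1])
n=lambda a:np.array([np.cos(a),np.sin(a)]); t=lambda a:np.array([np.sin(a),-np.cos(a)])
print("t",s["time"],"centre",c.round(1),"R",R.round(2),"theta",np.degrees(th).round(1),"rad",(f@n(th)).round(1),"tan",(f@t(th)).round(1),"fz",s["ft_force"][2].round(1),"gap",s["finger_gap"].round(1),"res",np.abs(np.hypot(*(Q-c).T)-R).max().round(2))
cmd=p-f/3.0
out=[]
for a in json.loads(sys.argv[1]):
    b=th-np.radians(a); d=c+R*n(b)+1.17*t(b)-cmd; out.append([float((d@Ex/10).round(2)),float((d@Ey/10).round(2)),0,0,0,0,.16])
print(json.dumps(out).replace(" ",""))
E
python3 step.py '[6,12,18,24]'
```

```text
Traceback (most recent call last):
  File "step.py", line 10, in <module>
    print("t",s["time"],"centre",c.round(1),"R",R.round(2),"theta",np.degrees(th).round(1),"rad",(f@n(th)).round(1),"tan",(f@t(th)).round(1),"fz",s["ft_force"][2].round(1),"gap",s["finger_gap"].round(1),"res",np.abs(np.hypot(*(Q-c).T)-R).max().round(2))
                                                                                                                                                                                  ^^^^^^^^^^^^^^^^^^^^^
AttributeError: 'float' object has no attribute 'round'
```

```bash
rm -f pts.json; sed -i 's/s\["finger_gap"\].round(1)/round(s["finger_gap"],1)/' step.py; python3 step.py '[6,12,18,24]'
```

```text
t 13.35 centre [491.7 -32.2] R 44.79 theta -53.9 rad 2.5 tan -3.3 fz 4.5 gap 16.5 res 0.2
[[0.12,-0.46,0,0,0,0,0.16],[0.34,-0.87,0,0,0,0,0.16],[0.6,-1.26,0,0,0,0,0.16],[0.9,-1.62,0,0,0,0,0.16]]
```

```bash
python3 -m handwheel '{"series":[[[0.12,-0.46,0,0,0,0,0.16],[0.34,-0.87,0,0,0,0,0.16],[0.6,-1.26,0,0,0,0,0.16],[0.6,-1.26,0,0,0,0,0.16]]]}' >/dev/null; python3 step.py '[8,16,24,32]'
```

```text
t 13.85 centre [491.4 -32.1] R 45.0 theta -72.3 rad -2.0 tan -1.7 fz 6.9 gap 16.5 res 0.17
[[0.5,-0.48,0,0,0,0,0.16],[0.98,-0.89,0,0,0,0,0.16],[1.51,-1.23,0,0,0,0,0.16],[2.08,-1.49,0,0,0,0,0.16]]
```

```bash
python3 -m handwheel '{"series":[[[0.5,-0.48,0,0,0,0,0.16],[0.98,-0.89,0,0,0,0,0.16],[1.51,-1.23,0,0,0,0,0.16],[1.51,-1.23,0,0,0,0,0.16]]]}' >/dev/null; python3 step.py '[10,20,30,40]'
```

```text
t 14.35 centre [493.1 -33.7] R 42.75 theta -100.2 rad -2.8 tan -1.3 fz 8.8 gap 16.3 res 0.26
[[0.8,-0.21,0,0,0,0,0.16],[1.54,-0.34,0,0,0,0,0.16],[2.28,-0.33,0,0,0,0,0.16],[3.02,-0.2,0,0,0,0,0.16]]
```

```bash
python3 -m handwheel '{"series":[[[0.8,-0.21,-0.1,0,0,0,0.16],[1.54,-0.34,-0.2,0,0,0,0.16],[2.28,-0.33,-0.2,0,0,0,0.16],[2.28,-0.33,-0.2,0,0,0,0.16]]]}' >/dev/null; python3 step.py '[10,20,30,40]'
```

```text
t 14.85 centre [493.7 -35. ] R 41.4 theta -135.4 rad -6.7 tan -0.9 fz -3.1 gap 16.5 res 0.24
[[0.75,0.42,0,0,0,0,0.16],[1.4,0.73,0,0,0,0,0.16],[1.99,1.15,0,0,0,0,0.16],[2.49,1.66,0,0,0,0,0.16]]
```

```bash
python3 step.py '[0,5]'
```

```text
t 14.85 centre [493.8 -35.1] R 41.33 theta -135.5 rad -6.7 tan -0.9 fz -3.1 gap 16.5 res 0.24
[[0.05,0.23,0,0,0,0,0.16],[0.4,0.31,0,0,0,0,0.16]]
```

```bash
python3 -m handwheel '{"series":[[[0.0,0.22,0.05,0,0,0,0.16],[0.0,0.22,0.05,0,0,0,0.16]]]}' >/dev/null; python3 step.py '[8,16,24,32]'
```

```text
t 15.1 centre [493.9 -35.4] R 41.03 theta -135.8 rad 5.7 tan 1.3 fz 4.7 gap 16.1 res 0.44
[[0.75,-0.06,0,0,0,0,0.16],[1.28,0.17,0,0,0,0,0.16],[1.77,0.46,0,0,0,0,0.16],[2.21,0.82,0,0,0,0,0.16]]
```

```bash
python3 -c "
from h import *
show()
for i in range(2): snap('side')
show()"; python3 step.py '[8,16,24,32]'
```

```text
{'time': 15.1, 'tool_pos': [464.81, -63.67, 127.83], 'tcp_rot': [-179.68, -0.0, 143.53], 'ft_force': [-5.0, -3.05, 4.75], 'finger_gap': 16.09, 'grip_force': 21.15}
{'time': 15.2, 'tool_pos': [464.83, -63.71, 127.83], 'tcp_rot': [-179.69, -0.0, 143.52], 'ft_force': [-4.7, -2.25, 4.16], 'finger_gap': 16.28, 'grip_force': 21.15}
t 15.2 centre [494.  -35.5] R 40.88 theta -136.0 rad 4.9 tan 1.6 fz 4.2 gap 16.3 res 0.34
[[0.75,-0.02,0,0,0,0,0.16],[1.28,0.21,0,0,0,0,0.16],[1.77,0.5,0,0,0,0,0.16],[2.21,0.86,0,0,0,0,0.16]]
```

```bash
sed -i 's#^cmd=.*#cmd=p-(f@Ex)/3.0*Ex-(f@Ey)/5.0*Ey#; s#1.17\*t(b)#.9*t(b)#' step.py; python3 step.py '[0,8,16,24]'
```

```text
t 15.2 centre [494.  -35.6] R 40.79 theta -136.1 rad 4.9 tan 1.6 fz 4.2 gap 16.3 res 0.32
[[0.17,-0.1,0,0,0,0,0.16],[0.72,0.04,0,0,0,0,0.16],[1.25,0.26,0,0,0,0,0.16],[1.74,0.56,0,0,0,0,0.16]]
```

```bash
python3 -m handwheel '{"series":[[[0.17,-0.1,0,0,0,0,0.16],[0.72,0.04,0,0,0,0,0.16],[1.25,0.26,0,0,0,0,0.16],[1.74,0.56,0,0,0,0,0.16],[1.74,0.56,0,0,0,0,0.16]]]}' >/dev/null; python3 step.py '[0,8,16,24,32]'
```

```text
t 15.825 centre [494.  -35.8] R 40.67 theta -162.8 rad -1.8 tan 0.4 fz -4.4 gap 16.3 res 0.34
[[0.05,0.08,0,0,0,0,0.16],[0.48,0.46,0,0,0,0,0.16],[0.84,0.89,0,0,0,0,0.16],[1.15,1.37,0,0,0,0,0.16],[1.38,1.89,0,0,0,0,0.16]]
```

```bash
python3 -m handwheel '{"series":[[[0.05,0.08,0,0,0,0,0.16],[0.48,0.46,0,0,0,0,0.16],[0.84,0.89,0,0,0,0,0.16],[1.15,1.37,0,0,0,0,0.16],[1.38,1.89,0,0,0,0,0.16],[1.38,1.89,0,0,0,0,0.16]]]}' >/dev/null; python3 step.py '[0,10,20,30,40]'
```

```text
t 16.575 centre [494. -36.] R 40.52 theta 163.3 rad 4.6 tan -0.2 fz -3.6 gap 16.2 res 0.35
[[0.18,0.05,0,0,0,0,0.16],[0.34,0.73,0,0,0,0,0.16],[0.39,1.44,0,0,0,0,0.16],[0.31,2.14,0,0,0,0,0.16],[0.11,2.82,0,0,0,0,0.16]]
```

```bash
python3 -m handwheel '{"series":[[[0.18,0.05,0.05,0,0,0,0.16],[0.34,0.73,0.05,0,0,0,0.16],[0.39,1.44,0.05,0,0,0,0.16],[0.31,2.14,0.05,0,0,0,0.16],[0.31,2.14,0.05,0,0,0,0.16]]]}' >/dev/null; python3 step.py '[0,10,20,30,40]'; python3 -c "
import json,numpy as np
Q=np.array(json.load(open('pts.json')));c=[494,-36.]
print(np.c_[Q,np.hypot(*(Q-c).T),np.degrees(np.arctan2(*(Q-c).T[::-1]))].round(1).tolist())"
```

```text
t 17.2 centre [494.1 -35.8] R 40.64 theta 131.9 rad -1.9 tan 0.6 fz -2.7 gap 16.5 res 0.36
[[-0.1,0.09,0,0,0,0,0.16],[-0.31,0.76,0,0,0,0,0.16],[-0.65,1.39,0,0,0,0,0.16],[-1.08,1.95,0,0,0,0,0.16],[-1.61,2.42,0,0,0,0,0.16]]
[[528.5, -57.6, 40.7, -32.1], [524.2, -63.0, 40.5, -41.8], [518.0, -68.2, 40.2, -53.3], [518.2, -68.5, 40.5, -53.3], [505.1, -75.0, 40.6, -74.1], [485.5, -75.7, 40.6, -102.1], [464.3, -64.0, 40.8, -136.7], [464.3, -64.0, 40.8, -136.7], [464.8, -63.7, 40.2, -136.5], [464.8, -63.7, 40.2, -136.5], [464.8, -63.7, 40.2, -136.5], [455.3, -47.8, 40.5, -163.1], [455.3, -24.3, 40.4, 163.2], [466.8, -5.4, 40.9, 131.6]]
```

```bash
python3 step.py '[0,10,20,30,40,50,60,70]'
```

```text
t 17.2 centre [494.1 -35.8] R 40.67 theta 131.9 rad -1.9 tan 0.6 fz -2.7 gap 16.5 res 0.36
[[-0.09,0.09,0,0,0,0,0.16],[-0.31,0.77,0,0,0,0,0.16],[-0.64,1.39,0,0,0,0,0.16],[-1.08,1.95,0,0,0,0,0.16],[-1.6,2.43,0,0,0,0,0.16],[-2.2,2.81,0,0,0,0,0.16],[-2.86,3.07,0,0,0,0,0.16],[-3.55,3.22,0,0,0,0,0.16]]
```

```bash
python3 -m handwheel '{"series":[[[-0.09,0.09,0,0,0,0,0.16],[-0.31,0.77,0,0,0,0,0.16],[-0.64,1.39,0,0,0,0,0.16],[-1.08,1.95,0,0,0,0,0.16],[-1.6,2.43,0,0,0,0,0.16],[-2.2,2.81,0,0,0,0,0.16],[-2.2,2.81,0,0,0,0,0.16]]]}' >/dev/null; python3 step.py '[0,10,20,30,40,50,60,70,80,90]'
```

```text
t 18.075 centre [494.1 -35.8] R 40.67 theta 80.4 rad 4.3 tan -0.5 fz -1.1 gap 16.0 res 0.36
[[-0.0,0.11,0,0,0,0,0.16],[-0.66,0.36,0,0,0,0,0.16],[-1.36,0.49,0,0,0,0,0.16],[-2.07,0.5,0,0,0,0,0.16],[-2.77,0.38,0,0,0,0,0.16],[-3.44,0.15,0,0,0,0,0.16],[-4.06,-0.2,0,0,0,0,0.16],[-4.61,-0.65,0,0,0,0,0.16],[-5.07,-1.19,0,0,0,0,0.16],[-5.43,-1.8,0,0,0,0,0.16]]
```

```bash
python3 -m handwheel '{"series":[[[0,0.11,0,0,0,0,0.16],[-0.66,0.36,0,0,0,0,0.16],[-1.36,0.49,0,0,0,0,0.16],[-2.07,0.5,0,0,0,0,0.16],[-2.77,0.38,0,0,0,0,0.16],[-3.44,0.15,0,0,0,0,0.16],[-4.06,-0.2,0,0,0,0,0.16],[-4.06,-0.2,0,0,0,0,0.16]]]}' >/dev/null; python3 step.py '[0,10,20,30,40,50,60,70,80,90,100]'
```

```text
t 19.075 centre [494.1 -35.7] R 40.7 theta 19.0 rad 4.8 tan -0.8 fz -3.1 gap 16.4 res 0.38
[[-0.13,0.02,0,0,0,0,0.16],[-0.67,-0.44,0,0,0,0,0.16],[-1.12,-0.99,0,0,0,0,0.16],[-1.47,-1.61,0,0,0,0,0.16],[-1.7,-2.28,0,0,0,0,0.16],[-1.81,-2.98,0,0,0,0,0.16],[-1.81,-3.69,0,0,0,0,0.16],[-1.67,-4.39,0,0,0,0,0.16],[-1.42,-5.05,0,0,0,0,0.16],[-1.06,-5.66,0,0,0,0,0.16],[-0.6,-6.2,0,0,0,0,0.16]]
```

```bash
sed -i 's#c+R\*n(b)#c+(R+.4)*n(b)#' step.py; python3 - <<'E'
from h import *
S=snap("side")
print("y",blobs(S,(20,150,100),(32,255,255),4,(190,130,260,230)),"r",blobs(S,(0,150,90),(2,255,255),3,(190,130,260,230)),blobs(S,(174,130,90),(180,255,255),3,(190,130,260,230)))
E
python3 step.py '[0,8,16,24,32,40,48,56,64,72,80]'
```

```text
y [([220.2, 164.2], 6, [219, 163, 3, 3]), ([219.1, 207.5], 37, [216, 205, 8, 7])] r [([223.1, 162.3], 12, [221, 160, 5, 5])] []
t 19.125 centre [494.1 -35.7] R 40.72 theta 19.0 rad 5.6 tan -0.8 fz -4.1 gap 16.5 res 0.39
[[-0.17,0.07,0,0,0,0,0.16],[-0.62,-0.29,0,0,0,0,0.16],[-1.0,-0.72,0,0,0,0,0.16],[-1.32,-1.19,0,0,0,0,0.16],[-1.58,-1.71,0,0,0,0,0.16],[-1.76,-2.25,0,0,0,0,0.16],[-1.86,-2.82,0,0,0,0,0.16],[-1.88,-3.39,0,0,0,0,0.16],[-1.83,-3.96,0,0,0,0,0.16],[-1.69,-4.52,0,0,0,0,0.16],[-1.48,-5.05,0,0,0,0,0.16]]
```

```bash
python3 -m handwheel '{"series":[[[-0.17,0.07,-0.05,0,0,0,0.16],[-0.62,-0.29,-0.05,0,0,0,0.16],[-1.0,-0.72,-0.05,0,0,0,0.16],[-1.32,-1.19,0,0,0,0,0.16],[-1.58,-1.71,0,0,0,0,0.16],[-1.76,-2.25,0,0,0,0,0.16],[-1.86,-2.82,0,0,0,0,0.16],[-1.86,-2.82,0,0,0,0,0.16]]]}' >/dev/null; python3 step.py '[0,8,16,24,32,40,48,56,64,72]'
```

```text
t 20.125 centre [494.2 -35.7] R 40.75 theta -30.5 rad -3.9 tan -0.6 fz -0.5 gap 16.6 res 0.6
[[0.14,-0.09,0,0,0,0,0.16],[0.13,-0.66,0,0,0,0,0.16],[0.21,-1.23,0,0,0,0,0.16],[0.36,-1.79,0,0,0,0,0.16],[0.58,-2.31,0,0,0,0,0.16],[0.88,-2.81,0,0,0,0,0.16],[1.24,-3.25,0,0,0,0,0.16],[1.67,-3.64,0,0,0,0,0.16],[2.14,-3.97,0,0,0,0,0.16],[2.65,-4.23,0,0,0,0,0.16]]
```

```bash
python3 - <<'E'
from h import *
S=snap("side");T=snap("top")
a=cv2.resize(S["img"][150:220,195:250],None,fx=8,fy=8,interpolation=cv2.INTER_NEAREST);b=cv2.resize(T["img"][210:290,170:220],None,fx=7,fy=7,interpolation=cv2.INTER_NEAREST)
c=np.zeros((560,800,3),np.uint8);c[:a.shape[0],:a.shape[1]]=a;c[:b.shape[0],445:445+b.shape[1]]=b
cv2.imwrite("pics/c6.png",c[:,:,::-1])
E
```

```text
(no output)
```

View pics/c6.png

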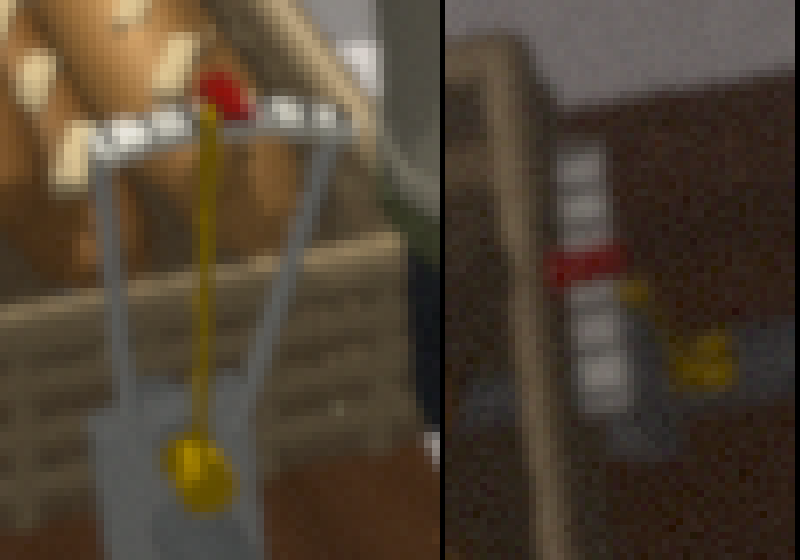

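Crop: in the side view the needle tip is at (221.1,162.5), left of the red tab at (223.4,161.9). In the top view the tip is at (196.9,251.4) and the red tab at (190.1,247.7). The needle is still short of the tab, so I measure the gap.

```bash
cat > needle.py <<'E'
from h import *
xs=np.array([np.cos(np.radians(9.6)),np.sin(np.radians(9.6))]); ys=np.array([-xs[1],xs[0]])
def wc(d,w,box):
    x0,y0,x1,y1=box; W=np.zeros(d["hsv"].shape[:2]); W[y0:y1,x0:x1]=w[y0:y1,x0:x1]; Y,X=np.mgrid[:W.shape[0],:W.shape[1]]
    return np.array([(W*X).sum(),(W*Y).sum()])/W.sum(), W.sum()
acc=[]
for i in range(4):
    T,S=snap("top"),snap("side")
    im=T["img"].astype(float); red=np.clip(im[...,0]-1.6*np.maximum(im[...,1],im[...,2])-20,0,None)
    yel=np.clip(np.minimum(im[...,0],im[...,1])-1.8*im[...,2]-15,0,None)
    rm,_=wc(T,red,(180,225,205,262)); ye,w=wc(T,yel,(193,238,201,258))
    im=S["img"].astype(float); red=np.clip(im[...,0]-2.2*np.maximum(im[...,1],im[...,2])-20,0,None)
    rs,_=wc(S,red,(212,155,235,172))
    acc.append(np.r_[rm,ye,w,rs])
a=np.mean(acc,0); print("red top",a[:2].round(2),"needle top",a[2:4].round(2),"w",a[4].round(0),"red side",a[5:].round(2),"sd",np.std(acc,0).round(2))
M=tri(S,a[5:],T,a[:2]); print("marker tri",M.round(1))
for zm in(208,212,216):
    N=onz(T,a[2:4],213);m=onz(T,a[:2],zm); d=(m-N)[:2]; print(zm,"gap x",(d@xs).round(2),"y",(d@ys).round(1))
s=status.sense();p=s["tool_pos"][:2];print("theta",np.degrees(np.arctan2(p[1]+35.7,p[0]-494.2)).round(1))
E
python3 needle.py
```

```text
red top [189.09 247.56] needle top [197.25 251.52] w 118.0 red side [222.51 161.41] sd [1.300e-01 5.000e-02 3.400e-01 1.500e-01 2.378e+01 0.000e+00 1.000e-02]
marker tri [487.2 152.  210.8]
208 gap x 10.95 y 15.2
212 gap x 10.52 y 14.6
216 gap x 10.1 y 14.0
theta -30.2
```

```bash
sed -i 's#(R+.4)#(R+.1)#' step.py; python3 step.py '[0,9,18,27,36,45,54,63,72,81]'
```

```text
t 20.625 centre [494.2 -35.7] R 40.78 theta -30.2 rad -3.8 tan 3.4 fz -0.6 gap 16.3 res 0.53
[[0.15,-0.17,0,0,0,0,0.16],[0.14,-0.81,0,0,0,0,0.16],[0.23,-1.45,0,0,0,0,0.16],[0.43,-2.06,0,0,0,0,0.16],[0.71,-2.63,0,0,0,0,0.16],[1.08,-3.16,0,0,0,0,0.16],[1.53,-3.61,0,0,0,0,0.16],[2.05,-4.0,0,0,0,0,0.16],[2.62,-4.29,0,0,0,0,0.16],[3.23,-4.5,0,0,0,0,0.16]]
```

```bash
python3 -m handwheel '{"series":[[[0.15,-0.17,0,0,0,0,0.16],[0.14,-0.81,0,0,0,0,0.16],[0.23,-1.45,0,0,0,0,0.16],[0.43,-2.06,0,0,0,0,0.16],[0.71,-2.63,0,0,0,0,0.16],[1.08,-3.16,0,0,0,0,0.16],[1.53,-3.61,0,0,0,0,0.16],[2.05,-4.0,0,0,0,0,0.16],[2.05,-4.0,0,0,0,0,0.16]]]}' >/dev/null; python3 step.py '[0,9,18,27,36,45,54,63,72,81]'
```

```text
t 21.75 centre [494.2 -35.8] R 40.78 theta -96.0 rad 2.8 tan -2.1 fz -3.8 gap 16.1 res 0.52
[[-0.03,-0.07,0,0,0,0,0.16],[0.56,-0.34,0,0,0,0,0.16],[1.17,-0.51,0,0,0,0,0.16],[1.81,-0.59,0,0,0,0,0.16],[2.45,-0.56,0,0,0,0,0.16],[3.08,-0.44,0,0,0,0,0.16],[3.68,-0.22,0,0,0,0,0.16],[4.24,0.1,0,0,0,0,0.16],[4.75,0.49,0,0,0,0,0.16],[5.18,0.96,0,0,0,0,0.16]]
```

```bash
python3 -m handwheel '{"series":[[[0,-0.07,0,0,0,0,0.16],[0.56,-0.34,0,0,0,0,0.16],[1.17,-0.51,0,0,0,0,0.16],[1.81,-0.59,0,0,0,0,0.16],[2.45,-0.56,0,0,0,0,0.16],[3.08,-0.44,0,0,0,0,0.16],[3.68,-0.22,0,0,0,0,0.16],[4.24,0.1,0,0,0,0,0.16],[4.24,0.1,0,0,0,0,0.16]]]}' >/dev/null; python3 step.py '[0,9,18,27,36,45,54,63,72,81]'
```

```text
t 22.875 centre [494.2 -35.8] R 40.79 theta -160.5 rad 3.9 tan 0.3 fz 1.0 gap 16.1 res 0.52
[[0.16,-0.01,0,0,0,0,0.16],[0.65,0.4,0,0,0,0,0.16],[1.07,0.88,0,0,0,0,0.16],[1.42,1.42,0,0,0,0,0.16],[1.67,2.01,0,0,0,0,0.16],[1.83,2.64,0,0,0,0,0.16],[1.89,3.27,0,0,0,0,0.16],[1.84,3.92,0,0,0,0,0.16],[1.7,4.54,0,0,0,0,0.16],[1.46,5.14,0,0,0,0,0.16]]
```

```bash
python3 -m handwheel '{"series":[[[0.16,0,0,0,0,0,0.16],[0.65,0.4,0,0,0,0,0.16],[1.07,0.88,0,0,0,0,0.16],[1.42,1.42,0,0,0,0,0.16],[1.67,2.01,0,0,0,0,0.16],[1.83,2.64,0,0,0,0,0.16],[1.89,3.27,0,0,0,0,0.16],[1.84,3.92,0,0,0,0,0.16],[1.84,3.92,0,0,0,0,0.16]]]}' >/dev/null; python3 step.py '[0,9,18,27,36,45,54,63,72,81]'; python3 needle.py
```

```text
t 24.0 centre [494.2 -35.7] R 40.8 theta 134.9 rad 0.2 tan 0.5 fz 0.3 gap 16.5 res 0.53
[[-0.02,0.1,0,0,0,0,0.16],[-0.18,0.72,0,0,0,0,0.16],[-0.43,1.31,0,0,0,0,0.16],[-0.78,1.85,0,0,0,0,0.16],[-1.2,2.34,0,0,0,0,0.16],[-1.69,2.75,0,0,0,0,0.16],[-2.25,3.07,0,0,0,0,0.16],[-2.84,3.31,0,0,0,0,0.16],[-3.47,3.45,0,0,0,0,0.16],[-4.11,3.49,0,0,0,0,0.16]]
red top [188.99 247.48] needle top [196.57 249.23] w 128.0 red side [nan nan] sd [ 0.22  0.13  0.12  0.27 26.43   nan   nan]
marker tri [nan nan nan]
208 gap x 6.49 y 14.8
212 gap x 6.07 y 14.1
216 gap x 5.64 y 13.5
theta 135.6needle.py:5: RuntimeWarning: invalid value encountered in divide
  return np.array([(W*X).sum(),(W*Y).sum()])/W.sum(), W.sum()
```

```bash
python3 -m handwheel '{"series":[[[-0.02,0.1,0,0,0,0,0.16],[-0.18,0.72,0,0,0,0,0.16],[-0.43,1.31,0,0,0,0,0.16],[-0.78,1.85,0,0,0,0,0.16],[-1.2,2.34,0,0,0,0,0.16],[-1.69,2.75,0,0,0,0,0.16],[-2.25,3.07,0,0,0,0,0.16],[-2.84,3.31,0,0,0,0,0.16],[-2.84,3.31,0,0,0,0,0.16]]]}' >/dev/null; python3 step.py '[0,9,18,27,36,45,54,63,72,81]'
```

```text
t 25.525 centre [494.2 -35.7] R 40.81 theta 70.4 rad 6.4 tan -1.3 fz 0.3 gap 16.3 res 0.52
[[0.02,0.14,0,0,0,0,0.16],[-0.61,0.27,0,0,0,0,0.16],[-1.25,0.29,0,0,0,0,0.16],[-1.89,0.22,0,0,0,0,0.16],[-2.51,0.04,0,0,0,0,0.16],[-3.09,-0.23,0,0,0,0,0.16],[-3.63,-0.59,0,0,0,0,0.16],[-4.1,-1.02,0,0,0,0,0.16],[-4.49,-1.53,0,0,0,0,0.16],[-4.81,-2.09,0,0,0,0,0.16]]
```

```bash
python3 -m handwheel '{"series":[[[0.03,0.19,0,0,0,0,0.16],[-0.61,0.32,0,0,0,0,0.16],[-1.25,0.34,0,0,0,0,0.16],[-1.89,0.27,0,0,0,0,0.16],[-2.52,0.09,0,0,0,0,0.16],[-3.11,-0.19,0,0,0,0,0.16],[-3.65,-0.55,0,0,0,0,0.16],[-3.65,-0.55,0,0,0,0,0.16]]]}' >/dev/null; python3 step.py '[0,9,18,27,36,45,54,63,72,81]'; python3 needle.py; python3 - <<'E'
from h import *
S=snap("side");T=snap("top")
a=cv2.resize(S["img"][150:220,195:250],None,fx=8,fy=8,interpolation=cv2.INTER_NEAREST);b=cv2.resize(T["img"][230:270,175:220],None,fx=7.5,fy=14,interpolation=cv2.INTER_NEAREST)
c=np.zeros((560,800,3),np.uint8);c[:a.shape[0],:a.shape[1]]=a;c[:b.shape[0],445:445+b.shape[1]]=b
cv2.imwrite("pics/c7.png",c[:,:,::-1])
E
```

```text
t 26.525 centre [494.3 -35.7] R 40.84 theta 15.6 rad 0.3 tan 0.4 fz 0.6 gap 15.9 res 0.53
[[-0.07,-0.08,0,0,0,0,0.16],[-0.53,-0.53,0,0,0,0,0.16],[-0.92,-1.04,0,0,0,0,0.16],[-1.23,-1.6,0,0,0,0,0.16],[-1.44,-2.21,0,0,0,0,0.16],[-1.55,-2.84,0,0,0,0,0.16],[-1.57,-3.48,0,0,0,0,0.16],[-1.48,-4.12,0,0,0,0,0.16],[-1.3,-4.74,0,0,0,0,0.16],[-1.02,-5.32,0,0,0,0,0.16]]
red top [188.2  247.68] needle top [196.1  247.35] w 132.0 red side [222.06 160.66] sd [ 0.12  0.14  0.24  0.24 14.84  0.02  0.02]
marker tri [486.8 153.5 211.9]
208 gap x 2.58 y 16.0
212 gap x 2.15 y 15.4
216 gap x 1.73 y 14.7
theta 15.9
```

View pics/c7.png

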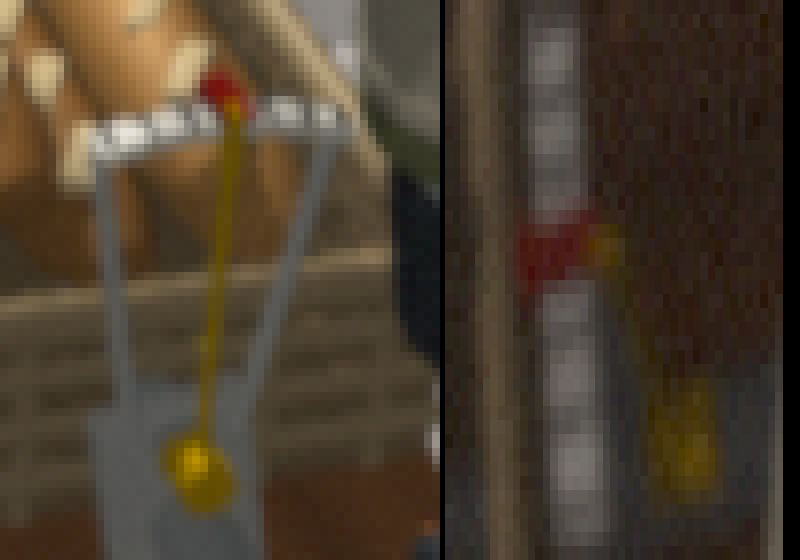

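```bash
cat > n2.py <<'E'
from h import *
from needle import xs,ys,wc
o=[]
for i in range(6):
    T,S=snap("top"),snap("side")
    im=T["img"].astype(float); red=np.clip(im[...,0]-1.6*np.maximum(im[...,1],im[...,2])-20,0,None)
    yel=np.clip(np.minimum(im[...,0],im[...,1])-1.5*im[...,2]-8,0,None)
    rm,_=wc(T,red,(183,240,196,255)); ye,_=wc(T,yel,(194,244,199,252))
    im=S["img"].astype(float); ys_=np.clip(np.minimum(im[...,0],im[...,1])-2.2*im[...,2],0,None)
    # needle line in side view: column centroid for rows below the tip
    L=[(v,(ys_[v,210:232]*np.arange(210,232)).sum()/max(ys_[v,210:232].sum(),1e-6)) for v in range(168,200) if ys_[v,210:232].sum()>20]
    o.append(np.r_[rm,ye,np.polyfit(*zip(*L),1)])
a=np.mean(o,0);print(a.round(3),np.std(o,0).round(3),len(L))
k=a[4:]
for v in(161.5,162.5,163.5):
    N=tri(S,[np.polyval(k,v),v],T,a[2:4]);print("tip",v,N.round(1))
M=tri(S,[222.8,161.5],T,a[:2])
print("marker",M.round(1),"x",((M-N)[:2]@xs).round(2))
# hub/axle x from needle line: plane of the needle line in the side view cut with stand plane through tip
yv=N[:2]@ys; nv=np.r_[ys,0]; c=-S["R"].T@S["t"]
P=[]
for v in(163,170,180,190,198):
    d=S["R"].T@np.linalg.inv(S["mtx"])@[np.polyval(k,v),v,1]; P.append(c+d*(yv-c@nv)/(d@nv))
P=np.array(P);sx=P[:,:2]@xs;q=np.polyfit(P[:,2],sx,1);print("cradle angle by line",np.arctan(q[0]).round(4),"axle x",np.polyval(q,85).round(1),"z",P[:,2].round(0))
print("flag angle", np.arctan2(M[:2]@xs-np.polyval(q,85),M[2]-85).round(4))
E
python3 n2.py
```

```text
red top [188.32 247.76] needle top [196.4 247.6] w 140.0 red side [222.06 160.68] sd [2.300e-01 1.200e-01 4.000e-01 2.400e-01 2.982e+01 3.000e-02 2.000e-02]
marker tri [486.6 153.3 212.1]
208 gap x 2.98 y 16.3
212 gap x 2.55 y 15.7
216 gap x 2.13 y 15.0
theta 16.5
[ 1.88226e+02  2.47781e+02  1.96070e+02  2.47606e+02 -1.09000e-01
  2.41946e+02] [0.219 0.07  0.089 0.052 0.001 0.13 ] 30
tip 161.5 [487.4 136.7 220.4]
tip 162.5 [487.4 137.2 217.4]
tip 163.5 [487.3 137.7 214.4]
marker [487.5 153.9 209.1] x 2.83
cradle angle by line 0.1832 axle x 480.0 z [216. 197. 171. 143. 120.]
flag angle 0.209
```

```bash
python3 step.py '[0,9,18,27,36,45,54,63]'
```

```text
t 28.025 centre [494.3 -35.7] R 40.85 theta 16.6 rad 3.3 tan 4.2 fz -1.1 gap 16.3 res 0.54
[[-0.24,-0.06,0,0,0,0,0.16],[-0.72,-0.5,0,0,0,0,0.16],[-1.11,-1.0,0,0,0,0,0.16],[-1.43,-1.56,0,0,0,0,0.16],[-1.65,-2.16,0,0,0,0,0.16],[-1.78,-2.79,0,0,0,0,0.16],[-1.81,-3.44,0,0,0,0,0.16],[-1.73,-4.08,0,0,0,0,0.16]]
```

```bash
python3 -m handwheel '{"series":[[[-0.2,-0.06,0,0,0,0,0.16],[-0.69,-0.5,0,0,0,0,0.16],[-1.08,-1.0,0,0,0,0,0.16],[-1.4,-1.56,0,0,0,0,0.16],[-1.62,-2.16,0,0,0,0,0.16],[-1.75,-2.79,0,0,0,0,0.16],[-1.78,-3.44,0,0,0,0,0.16],[-1.78,-3.44,0,0,0,0,0.16]]]}' >/dev/null; python3 step.py '[0,5,10,15,20,25,30,35,40,45,50]';python3 n2.py
```

```text
t 29.025 centre [494.3 -35.7] R 40.87 theta -39.5 rad -4.8 tan -0.5 fz 3.2 gap 16.3 res 0.84
[[0.24,-0.07,0,0,0,0,0.16],[0.28,-0.43,0,0,0,0,0.16],[0.35,-0.78,0,0,0,0,0.16],[0.45,-1.12,0,0,0,0,0.16],[0.59,-1.45,0,0,0,0,0.16],[0.75,-1.77,0,0,0,0,0.16],[0.94,-2.07,0,0,0,0,0.16],[1.15,-2.36,0,0,0,0,0.16],[1.39,-2.63,0,0,0,0,0.16],[1.65,-2.87,0,0,0,0,0.16],[1.93,-3.09,0,0,0,0,0.16]]
red top [188.16 247.77] needle top [195.86 246.85] w 173.0 red side [222.14 160.76] sd [1.200e-01 6.000e-02 1.300e-01 2.500e-01 1.239e+01 1.000e-02 1.000e-02]
marker tri [486.8 153.6 211.6]
208 gap x 1.38 y 15.8
212 gap x 0.96 y 15.2
216 gap x 0.53 y 14.5
theta -39.4
[ 1.88186e+02  2.47728e+02  1.95985e+02  2.46983e+02 -1.17000e-01
  2.43749e+02] [0.136 0.062 0.107 0.07  0.001 0.142] 29
tip 161.5 [488.7 137.  220. ]
tip 162.5 [488.6 137.5 217. ]
tip 163.5 [488.6 138.  214. ]
marker [487.5 154.  209. ] x 1.68
cradle angle by line 0.1898 axle x 480.4 z [215. 197. 170. 143. 120.]
flag angle 0.2069
```

```bash
python3 step.py '[0,5,10,15,20,25,30,35,40,45]'
```

```text
t 30.025 centre [494.4 -35.7] R 40.89 theta -39.5 rad -5.9 tan -0.8 fz 4.3 gap 16.4 res 0.77
[[0.27,-0.06,0,0,0,0,0.16],[0.31,-0.42,0,0,0,0,0.16],[0.38,-0.77,0,0,0,0,0.16],[0.48,-1.11,0,0,0,0,0.16],[0.62,-1.45,0,0,0,0,0.16],[0.78,-1.76,0,0,0,0,0.16],[0.96,-2.07,0,0,0,0,0.16],[1.18,-2.36,0,0,0,0,0.16],[1.42,-2.62,0,0,0,0,0.16],[1.68,-2.87,0,0,0,0,0.16]]
```

```bash
python3 -m handwheel '{"series":[[[0.22,-0.06,0,0,0,0,0.16],[0.3,-0.42,0,0,0,0,0.16],[0.38,-0.77,0,0,0,0,0.16],[0.48,-1.11,0,0,0,0,0.16],[0.62,-1.45,0,0,0,0,0.16],[0.78,-1.76,0,0,0,0,0.16],[0.96,-2.07,0,0,0,0,0.16],[1.18,-2.36,0,0,0,0,0.16],[1.18,-2.36,0,0,0,0,0.16]]]}' >/dev/null; python3 step.py '[0,5,10]';python3 n2.py; python3 - <<'E'
from h import *
S=snap("side");T=snap("top")
a=cv2.resize(S["img"][150:200,205:240],None,fx=11,fy=11,interpolation=cv2.INTER_CUBIC);b=cv2.resize(T["img"][230:265,180:205],None,fx=14,fy=14,interpolation=cv2.INTER_CUBIC)
c=np.zeros((560,800,3),np.uint8);c[:a.shape[0],:a.shape[1]]=a;c[:b.shape[0],420:420+b.shape[1]]=b
cv2.imwrite("pics/c8.png",c[:,:,::-1])
E
```

```text
t 31.15 centre [494.4 -35.8] R 40.9 theta -76.0 rad 3.8 tan -3.2 fz -1.8 gap 16.4 res 0.76
[[-0.1,-0.06,0,0,0,0,0.16],[0.14,-0.32,0,0,0,0,0.16],[0.41,-0.56,0,0,0,0,0.16]]
red top [188.29 247.7 ] needle top [196.18 246.95] w 232.0 red side [222.21 160.9 ] sd [1.300e-01 7.000e-02 2.700e-01 3.100e-01 1.753e+01 1.000e-02 2.000e-02]
marker tri [486.9 153.4 211.3]
208 gap x 1.76 y 16.1
212 gap x 1.34 y 15.5
216 gap x 0.91 y 14.8
theta -75.7
[ 1.88304e+02  2.47729e+02  1.96064e+02  2.46637e+02 -1.22000e-01
  2.44738e+02] [0.126 0.069 0.101 0.071 0.001 0.13 ] 30
tip 161.5 [489.3 136.9 219.9]
tip 162.5 [489.2 137.4 217. ]
tip 163.5 [489.2 137.9 214. ]
marker [487.5 153.7 209.2] x 1.03
cradle angle by line 0.1937 axle x 480.3 z [215. 197. 170. 143. 120.]
flag angle 0.2062
```

View pics/c8.png

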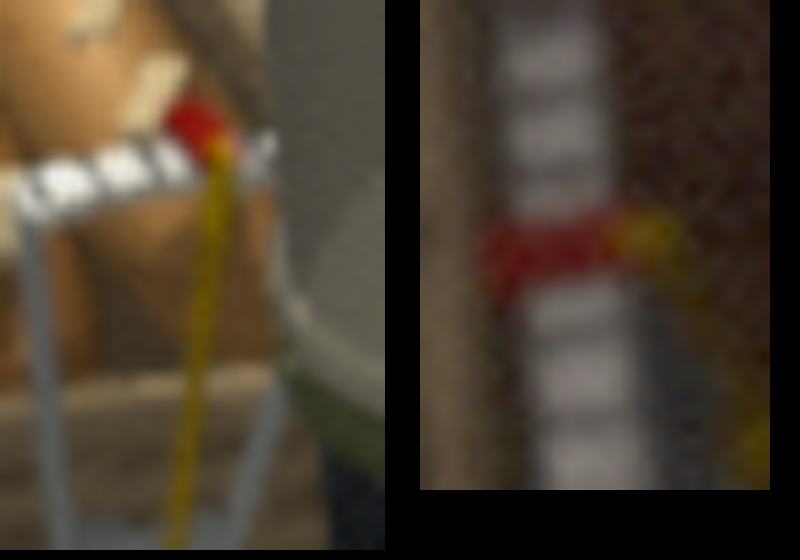

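Top crop: the tab's centre line extends to about (650,233) and the needle tip is at (648,237), so it is about 0.5 mm short. I wind a last 15°, then let go.

```bash
python3 step.py '[0,5,10,15]'
```

```text
t 32.25 centre [494.4 -35.8] R 40.9 theta -75.9 rad 6.1 tan -2.3 fz -2.0 gap 16.2 res 0.75
[[-0.14,-0.11,0,0,0,0,0.16],[0.1,-0.37,0,0,0,0,0.16],[0.37,-0.61,0,0,0,0,0.16],[0.65,-0.82,0,0,0,0,0.16]]
```

```bash
python3 -m handwheel '{"series":[[[-0.12,-0.11,0,0,0,0,0.16],[0.1,-0.37,0,0,0,0,0.16],[0.37,-0.61,0,0,0,0,0.16],[0.65,-0.82,0,0,0,0,0.16],[0.65,-0.82,0,0,0,0,0.16]]]}' >/dev/null; python3 step.py '[0,5,10]';python3 n2.py
```

```text
t 32.875 centre [494.4 -35.8] R 40.91 theta -91.4 rad 0.9 tan -1.6 fz 0.3 gap 16.4 res 0.74
[[0.03,-0.02,0,0,0,0,0.16],[0.33,-0.21,0,0,0,0,0.16],[0.65,-0.37,0,0,0,0,0.16]]
red top [188.42 247.69] needle top [196.33 246.7 ] w 237.0 red side [221.45 160.77] sd [1.200e-01 5.000e-02 3.500e-01 2.500e-01 1.704e+01 1.000e-02 4.000e-02]
marker tri [486.1 153.1 212.2]
208 gap x 1.31 y 16.2
212 gap x 0.89 y 15.6
216 gap x 0.47 y 14.9
theta -91.0
[ 1.88260e+02  2.47777e+02  1.96268e+02  2.46524e+02 -9.60000e-02
  2.39987e+02] [0.134 0.041 0.076 0.116 0.002 0.305] 19
tip 161.5 [488.7 136.5 220.5]
tip 162.5 [488.6 136.9 217.5]
tip 163.5 [488.6 137.4 214.6]
marker [487.5 153.8 209.1] x 1.61
cradle angle by line 0.171 axle x 481.8 z [216. 198. 171. 143. 120.]
flag angle 0.1953
```

```bash
python3 -m handwheel '{"series":[[[0,0,0,0,0,0,0.3],[0,0,0,0,0,0,0.45],[0,0,0,0,0,0,0.5],[0,0,-2,0,0,0,0.5],[0,0,-5,0,0,0,0.5],[0,0,-9,0,0,0,0.5],[0,0,-12,0,0,0,0.5],[3,-6,-12,0,0,0,0.5],[6,-12,-12,0,0,0,0.5],[8,-15,-12,0,0,0,0.5],[8,-15,-12,0,0,0,0.5]]]}' >/dev/null; python3 - <<'E'
from h import *
show()
import n2
from n2 import a,xs,ys,T,S
for z in(205,208,211.5):
    d=(onz(T,a[:2],211)-onz(T,a[2:4],z))[:2]; print(z,"gap x",(d@xs).round(2),(d@ys).round(1))
b=blobs(S,(0,0,0),(180,255,38),10,(200,150,320,300)),blobs(T,(0,0,0),(180,255,38),10,(270,200,320,280)); print(b)
c8=cv2.resize(S["img"][150:200,205:240],None,fx=11,fy=11,interpolation=cv2.INTER_CUBIC);bb=cv2.resize(T["img"][230:265,180:205],None,fx=14,fy=14,interpolation=cv2.INTER_CUBIC)
c=np.zeros((560,800,3),np.uint8);c[:c8.shape[0],:c8.shape[1]]=c8;c[:bb.shape[0],420:420+bb.shape[1]]=bb
cv2.imwrite("pics/c9.png",c[:,:,::-1])
E
```

```text
{'time': 35.25, 'tool_pos': [338.72, -150.43, 248.56], 'tcp_rot': [-179.82, 0.24, 143.35], 'ft_force': [0.47, 0.18, 0.37], 'finger_gap': 42.66, 'grip_force': 0.0}
red top [188.22 247.74] needle top [196.21 246.59] w 247.0 red side [222.23 160.96] sd [6.000e-02 5.000e-02 4.200e-01 1.700e-01 1.746e+01 1.000e-02 1.000e-02]
marker tri [486.9 153.6 211. ]
208 gap x 1.04 y 16.4
212 gap x 0.62 y 15.8
216 gap x 0.19 y 15.1
theta -143.5
[ 1.88408e+02  2.47740e+02  1.96222e+02  2.46527e+02 -1.24000e-01
  2.45265e+02] [0.122 0.029 0.049 0.088 0.001 0.196] 30
tip 161.5 [489.5 136.5 220.1]
tip 162.5 [489.4 137.  217.1]
tip 163.5 [489.4 137.5 214.2]
marker [487.5 153.5 209.3] x 0.81
cradle angle by line 0.1959 axle x 480.2 z [215. 197. 171. 143. 120.]
flag angle 0.2067
205 gap x -0.31 14.5
208 gap x 0.01 14.9
211.5 gap x 0.38 15.4
([([252.2, 254.3], 115, [248, 245, 8, 21])], [([305.0, 246.8], 37, [301, 244, 9, 6])])
```

View pics/c9.png

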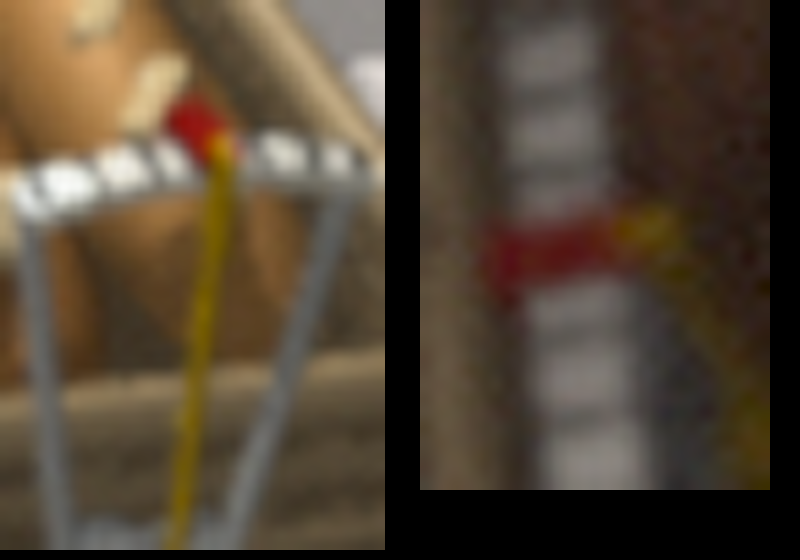

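The last view shows the needle tip (221,142) on the red tab. In the top view it lies on the tab's centre line, 0–0.4 mm short. The crank radius stayed constant to under 1 mm, so there is no sign of slip.

```bash
python3 -c "
from bench import r
print(r.hand_in())"
```

```text
the job is handed in; nothing more can be done
None
```

The job is handed in at about 35 s: the orange pin is in the dish, the crank was wound clockwise about 2.2 turns, and the needle stands at the red marker, an estimated 0–0.4 mm short. The handle showed no sign of slipping (up to about 7.7 N along the arm, measured between moves), and the arm is clear of everything.

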